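# Park the oil canister in its dock and click the gate shut

## Task

Gently slide the wide oil canister, always upright and without ramming it against the back wall, up the ramp and onto the flat floor of its dock, then slide the dock's gate along its rail until its springy tab clicks past the ledge and the gate is fully home behind the canister. Leave the small canister, the spanner, the hex key and the compressor wheel where they are.

Things in the scene. Friction and masses are not known exactly. Their poses are not given: they have to be found in the camera images.
- canister_center (a point): the wide oil canister: plain steel, round, 88 mm in diameter, 70 mm tall with a wide black screw lid (82 mm), about 0.5 kg, standing upright on the worktop; too wide to grip. This point is its centre, 35 mm above its base; z is its upright axis. Pushed near its top it may tip over: push low. It slides with 2 to 8 N, a little more on the ramp.
- dock_seat (a point): the dock, fixed to the worktop: slick steel floor 6 mm thick, three walls (tops 60 mm above the worktop), open mouth. This point is on the dock floor where the middle of the canister shall stand. +x points from the mouth inwards, y across the mouth, z up. The back wall's inner face is at x = +49 mm, the side walls' inner faces at y = +56 and -56 mm.
- dock_mouth (a point): the middle of the dock's mouth, on its floor, 54 mm before dock_seat, same axes; the gate plate (5 mm thick) runs across the mouth here. A ramp as wide as the mouth (112 mm) rises from the worktop at 52 mm before this point to the floor at 12 mm before it. The rail goes on beside the mouth, on the +y side, to y = +200 mm; the open gate stands there.
- gate_lug (a point): black push lug of the gate: an upright plate 10 mm thick (along the slide) that sticks out 55 mm from the middle of the gate's outer face, away from the dock, 18 to 58 mm above the worktop. This point is in the lug, 40 mm out from the gate plate's middle plane, 38 mm above the worktop; axes as dock_seat. The gate is an aluminium plate 108 mm wide, top edge 61 mm up; it closes towards -y.
- gate (a joint): gate travel in m: 0 fully open, 0.114 fully shut (stop). It moves with about 1 N until the tab's nub meets the ledge at about 0.098; it then needs about 9 to 12 N to pass the crest at about 0.105, after which it clicks and stays between 0.111 and 0.114. Let go before the crest, it springs back.
- tab (a joint): bending of the gate's springy black tab in rad: 0 relaxed, about 0.15 while its nub rides over the ledge.
- small_can_center (a point): bystander: a small steel canister of the same shape, 60 mm in diameter, 55 mm tall, standing; this point is its centre.
- spanner_13: bystander: combination spanner, 149 mm long along its y, lying flat on the worktop.
- hex_key_5: bystander: black hex key, 88 mm long along its y, lying flat.
- impeller: bystander: pale compressor wheel, 59 mm in diameter, 32 mm tall, standing on its disc; the origin is the middle of its underside.
Things that resemble listed ones, but are neither listed nor needed, are in the scene too. What is shaped like the part that bears canister_center but green is not meant.

How it is judged:
By the outcome, as a careful person would: the job done as asked, in the order asked, and still so for the second after the job is handed in, with the robot touching nothing.
It also fails if it takes over 72 s, if anything falls off the work surface, if the arm or the gripper's body presses on something with over 40 N, if the wrist force passes 120 N, or if a joint passes its speed limit or range.

## Robot

A 7-joint arm with a two-finger parallel gripper is mounted at the origin on a cart in front of the work surface, level with it; the furniture and walls round the work are solid. World frame = base frame: x ahead of the robot, y to its left, z up, the work surface at z = 0. Lengths are in m, angles in rad, forces in N, time in s.
With the tool pointing down it reaches from about 0.4 to 0.75 m from the base axis. Payload 19.5 kg.
Tool frame: the origin (TCP) lies on the mounting face of the last link; the fingertips stand 173 mm ahead of it and the grasp point (between the pads) lies 155 mm ahead of it; z points along the fingers, y is the line along which they close (so a half turn about z gives the same grasp; the last joint's range is limited). The gripper opens to 85 mm and grips with 20 to 120 N. Pads are 22 mm wide; open, the fingers measure 114 mm over their backs; the gripper's body (76 mm by 85 mm) begins 54 mm behind the grasp point. The pads swing forward as they close: fully open they stand 13 mm farther back than shut.
Start: joints at [-1.234, 0.707, -0.028, 1.485, 0.022, 0.951, -0.075], TCP at [0.213, 0.534, 0.405] pointing down, gripper open.
Joint ranges: [-2.71, 2.71], [-0.32, 2.16], [-1.57, 1.52], [0, 2.45], [-1.46, 4.6], [0, 2.02], [-2.83, 2.83]. Speed limits (rad/s): [1.89, 1.89, 2.57, 2.57, 3.01, 3.01, 3.01].

## Interface

Orientations are given as [roll, pitch, yaw] about the fixed x, y, z axes, in that order (R = Rz(yaw) Ry(pitch) Rx(roll)).
In Python, from workcell import get_obs, camera, camera_params, hand_in gives the robot as it stands.
- The arm moves only by the shell command python3 -m pendant 'ROWS' [FORCE]. ROWS is JSON, a list of rows, each an object of numbers: "rx", "ry", "rz": the turn, a rotation vector about the world's x, y, z in rad; "dx", "dy", "dz": the shift along the world's x, y, z in mm; "jaw": the closure, from 0 (fully open) to 1 (shut). In form: [{"rx": .., "ry": .., "rz": .., "dx": .., "dy": .., "dz": .., "jaw": ..}, ...]. A call has 1 to 20 rows; each row is the pose to reach, as a shift and turn from the pose commanded when the call began; what a row does not reach only later rows make up. A row lasts 1/12 s, in which the tool goes at most 41.7 mm and 7.16 degrees, less where a joint would pass 70% of its speed; a pose out of reach is approached as far as the arm can. A call with a gripper value outside its range is refused whole. The fingers move at their own pace and stop on an object; FORCE is the grip in N (left out, the last holds). Time passes only in rows, so rows that repeat a pose let the fingers close. It gives the time, the measured TCP pose, the force, the opening and the grip force at its end, in the units of the state.
- get_obs(): the state, without advancing time (a new reading comes with each control period).
- camera(name): name is "scene" or "top" or "wrist"; returns the picture (420x560x3 uint8, red, green, blue); there is no depth.
- camera_params(name): a dict with "intrinsics" (3x3 intrinsics, pixels), "k1" (the pictures are not rectified: a ray, as slopes to the right and down, at radius r is drawn at 1 + k1 r^2 times it, then the intrinsics apply), "world_to_cam" (4x4, takes a point from world to camera coordinates). Camera axes: x right, y up, looking along -z (the intrinsics and any distortion apply to the point x, -y, -z); pixel columns grow to the right and rows downward; lengths in m; the calibration is good to about 2 mm. A picture is of the moment at which its call begins: read the wrist's pose just before it. camera_params takes no time and is no camera call; for the wrist camera it gives the pose at the moment of the call.
- hand_in(): hands the job in; it is judged then, once.
The state is a dict: "t": time; "joint_pos": joint angles; "dq": joint speeds; "joint_efforts": joint torques, N m; "tool_pos": TCP position; "ee_rot": TCP orientation; "force": force on the tool from outside, world axes, zero at the start; "torque": the same for the moment, N m; "finger_gap": finger opening in m; "grasp_force": force on a finger pad.
Only numpy, scipy, OpenCV 4.12 (cv2) and the standard library are available. Lean on these libraries where they do the work, as an engineer would, in place of code of your own. Each camera call takes 0.05 s, during which the arm holds its last target. There are 200 camera calls.

## Working session

There is one attempt and no reset: what is moved stays moved. The work goes in short steps, Python scripts to look and compute and a shell command to move; the robot and the scene stay as the last step left them, time stands still between calls to the robot, and variables do not carry over. Pictures are saved under pics/ and viewed, at most 11 in all, crops included, and the job is handed in when it is done.

```bash
mkdir -p pics; ls; cat > h.py <<'E'
import numpy as np, cv2
from workcell import get_obs, camera, camera_params
def snap(n,f):
    p=camera_params(n); im=camera(n); cv2.imwrite('pics/'+f,im[:,:,::-1]); return im,p
def ray(p,uv):
    K=np.array(p['intrinsics']);T=np.array(p['world_to_cam']);k=p['k1']
    d=cv2.undistortPoints(np.array([[uv]],float),K,np.array([k,0,0,0,0.]))[0,0]
    R=T[:3,:3];return -R.T@T[:3,3], R.T@np.array([d[0],-d[1],-1])
def onz(p,uv,z):
    c,d=ray(p,uv); return (c+d*(z-c[2])/d[2])[:3]
def proj(p,X):
    K=np.array(p['intrinsics']);T=np.array(p['world_to_cam']);q=T[:3,:3]@np.array(X)+T[:3,3]
    s=np.array([q[0],-q[1]])/-q[2]; s=s*(1+p['k1']*(s@s)); return K[:2,:2]@s+K[:2,2]
E
python3 - <<'E'
from h import *
a,p=snap('top','top.png');b,q=snap('scene','scene.png')
print(p,q,get_obs()['ee_rot'])
E
```

```text
pics
{'intrinsics': array([[513.34826253,   0.        , 286.4478839 ],
       [  0.        , 513.34826253, 213.30611751],
       [  0.        ,   0.        ,   1.        ]]), 'k1': 0.0024059699403401837, 'world_to_cam': array([[-0.01026197, -0.9999093 ,  0.00872273,  0.0836636 ],
       [ 0.99750089, -0.00962665,  0.06999505, -0.50639252],
       [-0.06990473,  0.00941922,  0.9975092 , -1.55481222],
       [ 0.        ,  0.        ,  0.        ,  1.        ]])} {'intrinsics': array([[414.6219324 ,   0.        , 280.65149451],
       [  0.        , 414.6219324 , 209.0921603 ],
       [  0.        ,   0.        ,   1.        ]]), 'k1': -0.03841383769264527, 'world_to_cam': array([[ 0.89013989, -0.45563011, -0.00722288, -0.43204415],
       [ 0.20431291,  0.38488678,  0.90006578, -0.19821514],
       [-0.40731708, -0.80266018,  0.43569419, -0.8034791 ],
       [ 0.        ,  0.        ,  0.        ,  1.        ]])} [-3.14061873e+00  2.89596621e-05  2.76276018e+00]
```

View pics/top.png

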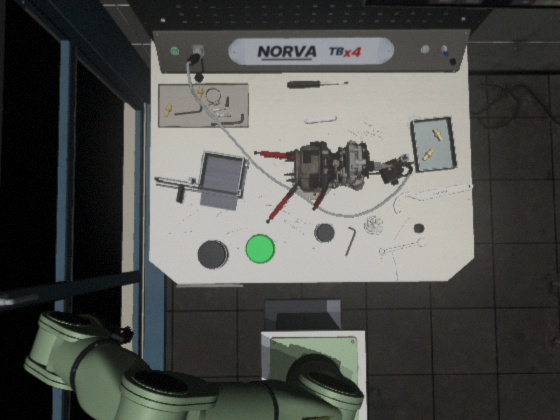

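View pics/scene.png

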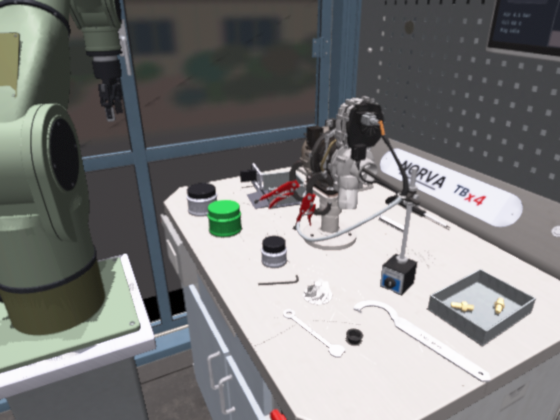

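The top view shows two wide cans: a black-lidded steel one at (212,254) and a green one at (260,248). There is also a small can at (324,232). The steel one fits the description, since green is excluded. The dock is at about (222,180) with its mouth towards the robot, and the gate lug is at about (180,195). I'll enlarge to confirm.

```bash
python3 - <<'E'
from h import *
im=cv2.imread('pics/top.png')
cv2.imwrite('pics/crop.png',cv2.resize(im[140:280,145:305],None,fx=5,fy=4.28 and 5,interpolation=cv2.INTER_CUBIC)[:600*1] if 0 else cv2.resize(im[145:275,145:305],None,fx=4.6,fy=4.6,interpolation=cv2.INTER_CUBIC))
p=camera_params('top')
for uv,z in [((212,254),.07),((260,248),.07),((324,232),.055),((180,195),.058),((222,178),.006)]: print(uv,onz(p,uv,z).round(3))
E
```

```text
(212, 254) [0.386 0.299 0.07 ]
(260, 248) [0.402 0.158 0.07 ]
(324, 232) [ 0.448 -0.032  0.055]
(180, 195) [0.562 0.396 0.058]
(222, 178) [0.62  0.277 0.006]
```

View pics/crop.png

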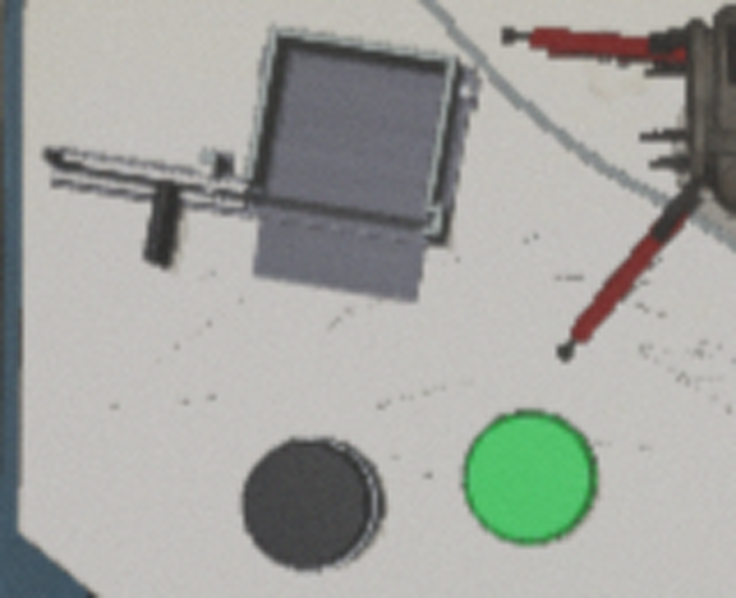

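The crop confirms it. The steel canister's lid is at crop (307,503), with a bare rim visible, and the green can beside it is excluded. The ramp's lower corners are at crop (254,274) and (416,300), the back wall's outer top corners at (277,28) and (458,58), and the lug runs from (170,187) to (160,265). Now I'll turn these into positions.

```bash
python3 - <<'E'
from h import *
im=cv2.imread('pics/top.png'); p=camera_params('top')
full=lambda c:((c[0]+.5)/4.6+145-.5,(c[1]+.5)/4.6+145-.5)
P=lambda c,z:onz(p,full(c),z)
a,b=P((254,274),0),P((416,300),0); print('ramp',a,b,np.linalg.norm(a-b))
d=(a-b)[:2];yaw=np.arctan2(-d[0],d[1]);print('yaw',yaw)
c,e=P((277,28),.06),P((458,58),.06);d2=(c-e)[:2];print('back',c,e,np.linalg.norm(d2),np.arctan2(-d2[0],d2[1]))
# left wall top long edge
ux=np.array([np.cos(yaw),np.sin(yaw)]);m=(a+b)[:2]/2;print('seat from ramp',m+.106*ux)
l1,l2=P((170,187),.058),P((160,265),.058);print('lug',l1,l2, np.linalg.norm(l1-l2))
r=im[225:275,185:240]
g=r.max(2)
n,l,s,ce=cv2.connectedComponentsWithStats((g<100).astype(np.uint8));i=1+s[1:,4].argmax();uv=ce[i]+[185,225];print(s[i],uv,onz(p,uv,.07))
print('tool',get_obs()['tool_pos'],get_obs()['finger_gap'])
E
```

```text
ramp [0.53934425 0.34631042 0.        ] [0.52075134 0.23745058 0.        ] 0.11043623945386237
yaw -0.16916442308805396
back [0.69489865 0.32200011 0.06      ] [0.67411393 0.20411366 0.06      ] 0.11970471455298325 -0.1745177927847799
seat from ramp [0.63453473 0.27403447]
lug [0.59141081 0.39163991 0.058     ] [0.54058156 0.39790747 0.058     ] 0.05121420593198504
[ 13  16  31  28 639] [212.00156495 254.07824726] [0.38548438 0.29918469 0.07      ]
tool [0.21261076 0.53417705 0.40429013] 0.08555239941891424
```

```bash
python3 -m pendant '[{"dx":15,"dy":-35,"jaw":0.42},{"dx":30,"dy":-70,"rz":0.05,"jaw":0.42},{"dx":45,"dy":-105,"rz":0.1,"jaw":0.42},{"dx":60,"dy":-140,"dz":-20,"rz":0.15,"jaw":0.42},{"dx":75,"dy":-175,"dz":-40,"rz":0.21,"jaw":0.42},{"dx":90,"dy":-205,"dz":-65,"rz":0.21,"jaw":0.42},{"dx":99,"dy":-222,"dz":-100,"rz":0.21,"jaw":0.42},{"dx":99,"dy":-222,"dz":-135,"rz":0.21,"jaw":0.42},{"dx":99,"dy":-222,"dz":-160,"rz":0.21,"jaw":0.42},{"dx":99,"dy":-222,"dz":-160,"rz":0.21,"jaw":0.42},{"dx":99,"dy":-222,"dz":-160,"rz":0.21,"jaw":0.42}]' 40; python3 - <<'E'
from h import *
o=get_obs();print(o['tool_pos'],o['ee_rot'],o['finger_gap'],o['joint_pos'],o['t'])
a,p=snap('wrist','w1.png');print(p['world_to_cam'])
E
```

```text
[0.21261076 0.53417705 0.40429013] [-3.14061873e+00  2.89596621e-05  2.76276018e+00] 0.08555239941891424 [-1.23368347  0.70701623 -0.0276345   1.48494348  0.02201316  0.9509101
 -0.0755397 ] 0.1
[[ 0.3706099   0.92878784 -0.00120573 -0.57389882]
 [-0.8785889   0.35015765 -0.32476324  0.04159108]
 [-0.30121396  0.12141981  0.94579458 -0.38101797]
 [ 0.          0.          0.          1.        ]]invalid input at $[0]: expected keys rx, ry, rz, dx, dy, dz, jaw
```

View pics/w1.png

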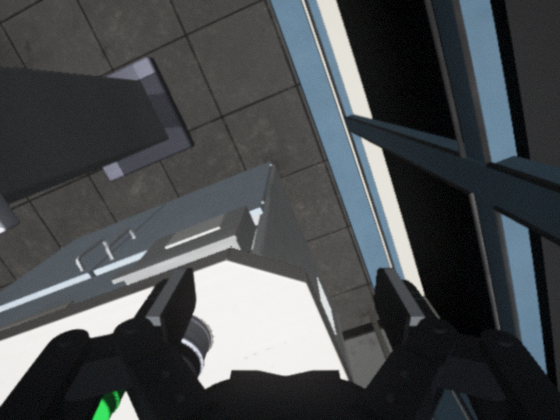

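The move was refused because every key is required. The wrist view is still from the start pose, with the canister rim at about (195,345).

```bash
python3 -m pendant '[{"rx":0,"ry":0,"rz":0,"dx":15,"dy":-35,"dz":0,"jaw":0.42},{"rx":0,"ry":0,"rz":0.05,"dx":30,"dy":-70,"dz":0,"jaw":0.42},{"rx":0,"ry":0,"rz":0.1,"dx":45,"dy":-105,"dz":0,"jaw":0.42},{"rx":0,"ry":0,"rz":0.15,"dx":60,"dy":-140,"dz":-20,"jaw":0.42},{"rx":0,"ry":0,"rz":0.21,"dx":75,"dy":-175,"dz":-40,"jaw":0.42},{"rx":0,"ry":0,"rz":0.21,"dx":90,"dy":-205,"dz":-65,"jaw":0.42},{"rx":0,"ry":0,"rz":0.21,"dx":99,"dy":-222,"dz":-100,"jaw":0.42},{"rx":0,"ry":0,"rz":0.21,"dx":99,"dy":-222,"dz":-135,"jaw":0.42},{"rx":0,"ry":0,"rz":0.21,"dx":99,"dy":-222,"dz":-160,"jaw":0.42},{"rx":0,"ry":0,"rz":0.21,"dx":99,"dy":-222,"dz":-160,"jaw":0.42},{"rx":0,"ry":0,"rz":0.21,"dx":99,"dy":-222,"dz":-160,"jaw":0.42}]' 40; python3 - <<'E'
from h import *
o=get_obs();print(o['tool_pos'],o['ee_rot'],o['finger_gap'],o['joint_pos'],o['t'],o['force'])
a,p=snap('wrist','w2.png');q=camera_params('wrist')
for X in [(.3855,.2992,.07),(.3855-.0434,.2992+.0074,0)]: print(proj(p,X))
E
```

```text
t: 1.07
tool_pos: [0.3115, 0.3123, 0.2445]
ee_rot: [-3.14, -0.001, 2.973]
force: [0.4, 0.6, 1.4]
finger_gap: 0.0494
grasp_force: 0.0
[0.31147659 0.3122803  0.24454635] [-3.13961480e+00 -1.02546642e-03  2.97310754e+00] 0.04938474817944609 [-0.8308624   0.82827761 -0.05032814  2.11708515  0.18602681  0.20248784
  0.35501179] 1.0667 [0.41466234 0.60506636 1.4472198 ]
[285.49155175 379.99965756]
[285.49793918 258.36249103]
```

View pics/w2.png

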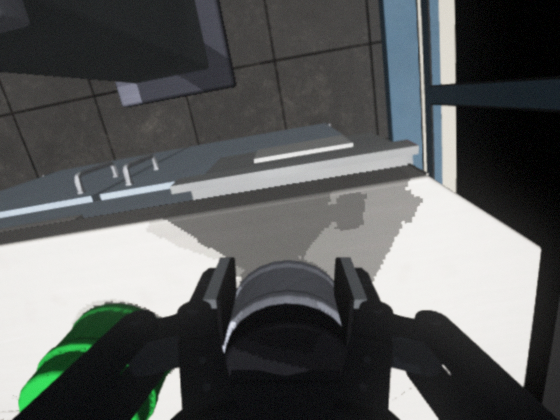

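The canister is centred between the fingers: rim centre at (285,270), fingertips at about 225 and 345. The green can is clear to the left. Next I lower the tool.

```bash
python3 -m pendant '[{"rx":0,"ry":0,"rz":0,"dx":0,"dy":0,"dz":-25,"jaw":0.42},{"rx":0,"ry":0,"rz":0,"dx":0,"dy":0,"dz":-45,"jaw":0.42},{"rx":0,"ry":0,"rz":0,"dx":0,"dy":0,"dz":-58,"jaw":0.42},{"rx":0,"ry":0,"rz":0,"dx":0,"dy":0,"dz":-58,"jaw":0.42}]' 40
# advance
python3 -m pendant '[{"rx":0,"ry":0,"rz":0,"dx":5,"dy":-1,"dz":0,"jaw":0.42},{"rx":0,"ry":0,"rz":0,"dx":10,"dy":-2,"dz":0,"jaw":0.42},{"rx":0,"ry":0,"rz":0,"dx":14,"dy":-3,"dz":0,"jaw":0.42},{"rx":0,"ry":0,"rz":0,"dx":18,"dy":-3,"dz":0,"jaw":0.42},{"rx":0,"ry":0,"rz":0,"dx":21,"dy":-4,"dz":0,"jaw":0.42},{"rx":0,"ry":0,"rz":0,"dx":24,"dy":-4,"dz":0,"jaw":0.42}]'
```

```text
t: 1.45
tool_pos: [0.3116, 0.3126, 0.1865]
ee_rot: [-3.142, -0.0, 2.973]
force: [0.0, 0.4, -0.5]
finger_gap: 0.0494
grasp_force: 0.0
t: 1.95
tool_pos: [0.3361, 0.3081, 0.187]
ee_rot: [3.141, 0.0, 2.972]
force: [-0.4, 0.3, 0.6]
finger_gap: 0.0496
grasp_force: 0.0
```

```bash
python3 -m pendant '[{"rx":0,"ry":0,"rz":0,"dx":3,"dy":-0.5,"dz":0,"jaw":0.42},{"rx":0,"ry":0,"rz":0,"dx":6,"dy":-1,"dz":0,"jaw":0.42},{"rx":0,"ry":0,"rz":0,"dx":10,"dy":-1,"dz":0,"jaw":0.42},{"rx":0,"ry":0,"rz":0,"dx":15,"dy":-1,"dz":0,"jaw":0.42},{"rx":0,"ry":0,"rz":0,"dx":20,"dy":-1,"dz":0,"jaw":0.42},{"rx":0,"ry":0,"rz":0,"dx":26,"dy":-1,"dz":0,"jaw":0.42},{"rx":0,"ry":0,"rz":0,"dx":32,"dy":-1,"dz":0,"jaw":0.42},{"rx":0,"ry":0,"rz":0,"dx":38,"dy":-1,"dz":0,"jaw":0.42},{"rx":0,"ry":0,"rz":0,"dx":44,"dy":-1,"dz":0,"jaw":0.42},{"rx":0,"ry":0,"rz":0,"dx":50,"dy":-1,"dz":0,"jaw":0.42},{"rx":0,"ry":0,"rz":0,"dx":56,"dy":-1,"dz":0,"jaw":0.42},{"rx":0,"ry":0,"rz":0,"dx":62,"dy":-1,"dz":0,"jaw":0.42},{"rx":0,"ry":0,"rz":0,"dx":68,"dy":-1,"dz":0,"jaw":0.42},{"rx":0,"ry":0,"rz":0,"dx":74,"dy":0,"dz":0,"jaw":0.42},{"rx":0,"ry":0,"rz":0,"dx":80,"dy":0,"dz":0,"jaw":0.42},{"rx":0,"ry":0,"rz":0,"dx":86,"dy":0,"dz":0,"jaw":0.42},{"rx":0,"ry":0,"rz":0,"dx":92,"dy":0,"dz":0,"jaw":0.42},{"rx":0,"ry":0,"rz":0,"dx":96,"dy":0,"dz":0,"jaw":0.42},{"rx":0,"ry":0,"rz":0,"dx":98,"dy":0,"dz":0,"jaw":0.42},{"rx":0,"ry":0,"rz":0,"dx":99,"dy":0,"dz":0,"jaw":0.42}]'
python3 - <<'E'
from h import *
a,p=snap('top','t2.png')
o=get_obs();print(o['tool_pos'])
cv2.imwrite('pics/c2.png',cv2.resize(a[145:275,145:305,::-1],None,fx=4.6,fy=4.6,interpolation=cv2.INTER_CUBIC))
E
```

```text
t: 3.62
tool_pos: [0.4349, 0.3082, 0.1866]
ee_rot: [-3.141, -0.0, 2.973]
force: [-3.3, -1.0, 1.1]
finger_gap: 0.0498
grasp_force: 1.7
[0.4348171  0.30817468 0.18664142]
```

View pics/c2.png

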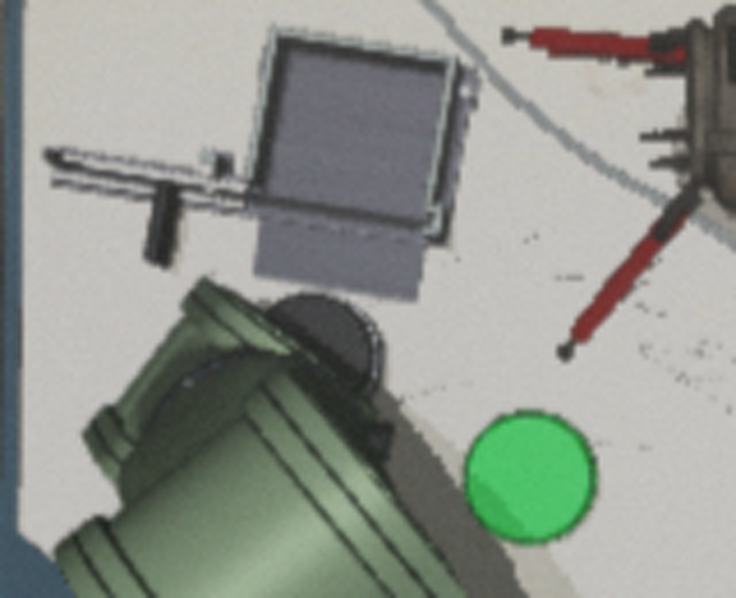

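The can is upright and aligned with the ramp: lid centre at about crop (309,358), ramp foot midpoint at (335,287). Now I push along the dock axis.

```bash
python3 -m pendant '[{"rx":0,"ry":0,"rz":0,"dx":4,"dy":-0.7,"dz":0,"jaw":0.42},{"rx":0,"ry":0,"rz":0,"dx":9,"dy":-1.5,"dz":0,"jaw":0.42},{"rx":0,"ry":0,"rz":0,"dx":14,"dy":-2.4,"dz":0,"jaw":0.42},{"rx":0,"ry":0,"rz":0,"dx":19,"dy":-3.3,"dz":0,"jaw":0.42},{"rx":0,"ry":0,"rz":0,"dx":24,"dy":-4.1,"dz":0,"jaw":0.42},{"rx":0,"ry":0,"rz":0,"dx":29,"dy":-5,"dz":0,"jaw":0.42},{"rx":0,"ry":0,"rz":0,"dx":34,"dy":-5.8,"dz":0,"jaw":0.42},{"rx":0,"ry":0,"rz":0,"dx":39,"dy":-6.7,"dz":0,"jaw":0.42},{"rx":0,"ry":0,"rz":0,"dx":44,"dy":-7.6,"dz":0,"jaw":0.42},{"rx":0,"ry":0,"rz":0,"dx":49,"dy":-8.4,"dz":0,"jaw":0.42},{"rx":0,"ry":0,"rz":0,"dx":53,"dy":-9.1,"dz":0,"jaw":0.42},{"rx":0,"ry":0,"rz":0,"dx":56,"dy":-9.6,"dz":0,"jaw":0.42},{"rx":0,"ry":0,"rz":0,"dx":59,"dy":-10.1,"dz":0,"jaw":0.42}]'
python3 -m pendant '[{"rx":0,"ry":0,"rz":0,"dx":4,"dy":-0.7,"dz":0,"jaw":0.42},{"rx":0,"ry":0,"rz":0,"dx":8,"dy":-1.4,"dz":0,"jaw":0.42},{"rx":0,"ry":0,"rz":0,"dx":12,"dy":-2.1,"dz":0,"jaw":0.42},{"rx":0,"ry":0,"rz":0,"dx":16,"dy":-2.8,"dz":0,"jaw":0.42},{"rx":0,"ry":0,"rz":0,"dx":20,"dy":-3.4,"dz":0,"jaw":0.42},{"rx":0,"ry":0,"rz":0,"dx":24,"dy":-4.1,"dz":0,"jaw":0.42},{"rx":0,"ry":0,"rz":0,"dx":28,"dy":-4.8,"dz":0,"jaw":0.42},{"rx":0,"ry":0,"rz":0,"dx":32,"dy":-5.5,"dz":0,"jaw":0.42},{"rx":0,"ry":0,"rz":0,"dx":36,"dy":-6.2,"dz":0,"jaw":0.42},{"rx":0,"ry":0,"rz":0,"dx":39,"dy":-6.7,"dz":0,"jaw":0.42},{"rx":0,"ry":0,"rz":0,"dx":40,"dy":-6.9,"dz":0,"jaw":0.42}]'
python3 - <<'E'
from h import *
a,p=snap('top','t3.png');b,q=snap('scene','s3.png')
o=get_obs();print(o['tool_pos'])
A=cv2.resize(a[145:255,150:260,::-1],(400,400),interpolation=cv2.INTER_CUBIC);B=cv2.resize(b[130:240,170:280,::-1],(400,400),interpolation=cv2.INTER_CUBIC)
cv2.imwrite('pics/c3.png',np.hstack([A,B]))
E
```

```text
t: 4.75
tool_pos: [0.4939, 0.298, 0.1867]
ee_rot: [-3.141, -0.0, 2.973]
force: [-3.5, -0.1, 0.8]
finger_gap: 0.0495
grasp_force: 1.0
t: 5.67
tool_pos: [0.5341, 0.291, 0.1866]
ee_rot: [-3.142, 0.0, 2.972]
force: [-2.5, 0.8, 2.7]
finger_gap: 0.0494
grasp_force: 0.9
[0.53384384 0.29108535 0.18660543]
```

View pics/c3.png

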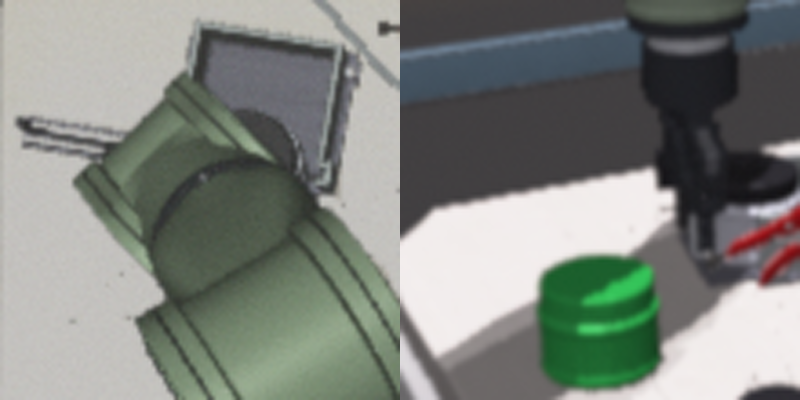

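The lid's front edge is at left-crop (255,108), inside the walls, and the canister is upright. I continue slowly.

```bash
python3 -m pendant '[{"rx":0,"ry":0,"rz":0,"dx":4,"dy":-0.7,"dz":0,"jaw":0.42},{"rx":0,"ry":0,"rz":0,"dx":8,"dy":-1.4,"dz":0.5,"jaw":0.42},{"rx":0,"ry":0,"rz":0,"dx":12,"dy":-2.1,"dz":1,"jaw":0.42},{"rx":0,"ry":0,"rz":0,"dx":16,"dy":-2.8,"dz":1.5,"jaw":0.42},{"rx":0,"ry":0,"rz":0,"dx":20,"dy":-3.4,"dz":2,"jaw":0.42},{"rx":0,"ry":0,"rz":0,"dx":24,"dy":-4.1,"dz":2,"jaw":0.42},{"rx":0,"ry":0,"rz":0,"dx":28,"dy":-4.8,"dz":2,"jaw":0.42},{"rx":0,"ry":0,"rz":0,"dx":32,"dy":-5.5,"dz":2,"jaw":0.42},{"rx":0,"ry":0,"rz":0,"dx":35,"dy":-6,"dz":2,"jaw":0.42},{"rx":0,"ry":0,"rz":0,"dx":38,"dy":-6.5,"dz":2,"jaw":0.42},{"rx":0,"ry":0,"rz":0,"dx":40,"dy":-6.9,"dz":2,"jaw":0.42},{"rx":0,"ry":0,"rz":0,"dx":42,"dy":-7.2,"dz":2,"jaw":0.42},{"rx":0,"ry":0,"rz":0,"dx":43,"dy":-7.4,"dz":2,"jaw":0.42}]'
python3 - <<'E'
from h import *
a,p=snap('top','t4.png');b,q=snap('wrist','w4.png')
o=get_obs();print(o['tool_pos'])
A=cv2.resize(a[145:225,180:260,::-1],(400,400),interpolation=cv2.INTER_CUBIC);B=cv2.resize(b[:,:,::-1],(400,300))
cv2.imwrite('pics/c4.png',np.hstack([A,cv2.copyMakeBorder(B,0,100,0,0,0)]))
E
```

```text
t: 6.85
tool_pos: [0.5768, 0.2838, 0.1886]
ee_rot: [-3.141, -0.0, 2.973]
force: [-2.3, 0.2, 0.2]
finger_gap: 0.0494
grasp_force: 1.0
[0.57676956 0.28377698 0.18867122]
```

View pics/c4.png

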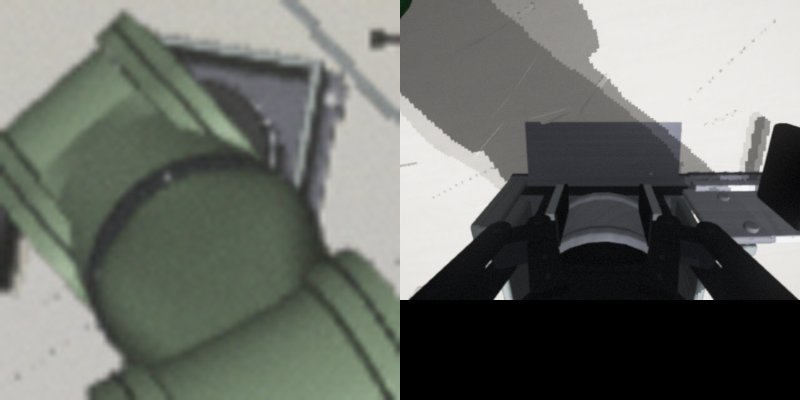

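The canister is on the dock floor between the walls. In wrist-picture pixels, the ramp foot corners are at (176,171) and (393,171) and the can's rear base arc top is at about (280,271). I'll measure the remaining distance from the wrist view.

```bash
python3 - <<'E'
from h import *
p=camera_params('wrist');b=cv2.imread('pics/w4.png')
a,c=onz(p,(177,172),0),onz(p,(393,172),0);d=(a-c)[:2];print(a,c,np.linalg.norm(d))
u=np.array([.9856,-.1692]);v=np.array([.1692,.9856])
m=(a+c)[:2]/2; print('seat est',m+.106*u,'yaw',np.arctan2(d[0],-d[1]))
print(b[235:300:2,281].mean(1).astype(int).tolist())
for r in (266,268,270,272,274,276):
  w=onz(p,(281,r),.006)[:2]-[.6345,.274]; print(r,w@u,w@v)
print('pred rear -55.5:',proj(p,[*(np.array([.6345,.274])-.0555*u),.006]))
E
```

```text
[0.52019429 0.23730591 0.        ] [0.53875531 0.34562042 0.        ] 0.1098933255234992
seat est [0.6339484  0.27352796] yaw -0.16971392334356525
[56, 51, 57, 52, 54, 55, 52, 54, 52, 49, 52, 49, 49, 24, 20, 18, 20, 43, 67, 69, 92, 96, 83, 68, 70, 70, 68, 68, 67, 65, 68, 69, 69]
266 -0.05590516028792978 -0.002696175434746413
268 -0.05467462390819823 -0.002700739918526382
270 -0.05343798121576583 -0.0027053332467099323
272 -0.052195175021915535 -0.00270995568405923
274 -0.05094614743020535 -0.002714607498843092
276 -0.049690839824760774 -0.0027192889628946267
pred rear -55.5: [285.983283   266.65826148]
```

The rear of the can is at −54.5 mm and should be at about −44, so I push 9 mm more, then withdraw.

```bash
python3 -m pendant '[{"rx":0,"ry":0,"rz":0,"dx":2,"dy":-0.3,"dz":0,"jaw":0.42},{"rx":0,"ry":0,"rz":0,"dx":4,"dy":-0.7,"dz":0,"jaw":0.42},{"rx":0,"ry":0,"rz":0,"dx":6,"dy":-1,"dz":0,"jaw":0.42},{"rx":0,"ry":0,"rz":0,"dx":7.5,"dy":-1.3,"dz":0,"jaw":0.42},{"rx":0,"ry":0,"rz":0,"dx":8.5,"dy":-1.4,"dz":0,"jaw":0.42},{"rx":0,"ry":0,"rz":0,"dx":9,"dy":-1.5,"dz":0,"jaw":0.42},{"rx":0,"ry":0,"rz":0,"dx":9,"dy":-1.5,"dz":0,"jaw":0.42}]'
python3 -m pendant '[{"rx":0,"ry":0,"rz":0,"dx":-10,"dy":1.7,"dz":0,"jaw":0.42},{"rx":0,"ry":0,"rz":0,"dx":-30,"dy":5,"dz":0,"jaw":0.42},{"rx":0,"ry":0,"rz":0,"dx":-55,"dy":9.5,"dz":10,"jaw":0.42},{"rx":0,"ry":0,"rz":0,"dx":-60,"dy":10,"dz":45,"jaw":0.42},{"rx":0,"ry":0,"rz":0,"dx":-60,"dy":10,"dz":80,"jaw":0.42},{"rx":0,"ry":0,"rz":0,"dx":-60,"dy":10,"dz":80,"jaw":0.42}]'
python3 - <<'E'
from h import *
b,p=snap('wrist','w5.png');print(get_obs()['tool_pos'])
u=np.array([.9856,-.1692]);v=np.array([.1692,.9856]);s=np.array([.634,.2735])
for x,y,z in [(-.045,0,.006),(-.049,0,.006),(-.0435,0,.076),(-.094,.1075,.058),(-.1115,.1075,.058)]: print((x,y,z),proj(p,[*(s+x*u+y*v),z]).round(1))
E
```

```text
t: 7.53
tool_pos: [0.5857, 0.2823, 0.1887]
ee_rot: [-3.142, 0.0, 2.973]
force: [-1.6, -0.0, -0.4]
finger_gap: 0.0495
grasp_force: 0.6
t: 8.03
tool_pos: [0.5263, 0.2931, 0.2746]
ee_rot: [3.137, 0.006, 2.973]
force: [1.6, 1.1, 0.5]
finger_gap: 0.0494
grasp_force: 0.0
[0.52619762 0.29267668 0.27189475]
(-0.045, 0, 0.006) [282.5 277.1]
(-0.049, 0, 0.006) [282.4 273.1]
(-0.0435, 0, 0.076) [282.3 336.7]
(-0.094, 0.1075, 0.058) [444.6 254.5]
(-0.1115, 0.1075, 0.058) [449.2 230.3]
```

View pics/w5.png

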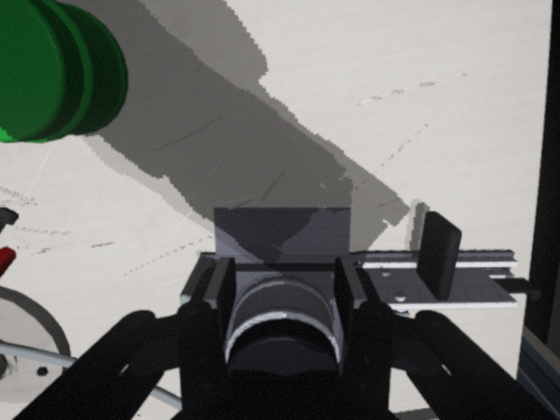

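The canister stands square in the dock, with its rear base arc at about (283,277), which puts the centre about 1 mm short of the seat. The lug is at about (445,250) as predicted. Next I straddle and grip it.

```bash
python3 -m pendant '[{"rx":0,"ry":0,"rz":0,"dx":8,"dy":26,"dz":0,"jaw":0.35},{"rx":0,"ry":0,"rz":0,"dx":17,"dy":55,"dz":0,"jaw":0.35},{"rx":0,"ry":0,"rz":0,"dx":27,"dy":85,"dz":0,"jaw":0.35},{"rx":0,"ry":0,"rz":0,"dx":33,"dy":103,"dz":0,"jaw":0.35},{"rx":0,"ry":0,"rz":0,"dx":33,"dy":103,"dz":0,"jaw":0.35},{"rx":0,"ry":0,"rz":0,"dx":33,"dy":103,"dz":0,"jaw":0.35}]'
python3 - <<'E'
from h import *
b,p=snap('wrist','w6.png');print(get_obs()['tool_pos'],get_obs()['joint_pos'])
u=np.array([.9856,-.1692]);v=np.array([.1692,.9856]);s=np.array([.634,.2735])
for x,y,z in [(-.094,.1075,.058),(-.1115,.1075,.058)]: print((x,y,z),proj(p,[*(s+x*u+y*v),z]).round(1))
E
```

```text
t: 8.58
tool_pos: [0.5584, 0.3958, 0.2675]
ee_rot: [-3.141, -0.001, 2.974]
force: [0.1, -0.4, -0.3]
finger_gap: 0.0552
grasp_force: 0.0
[0.55859737 0.39489901 0.26779513] [-0.58485208  1.04528553 -0.19883318  1.15908796  0.21123551  0.95772115
  0.59333032]
(-0.094, 0.1075, 0.058) [285.6 242.4]
(-0.1115, 0.1075, 0.058) [285.6 215.9]
```

View pics/w6.png

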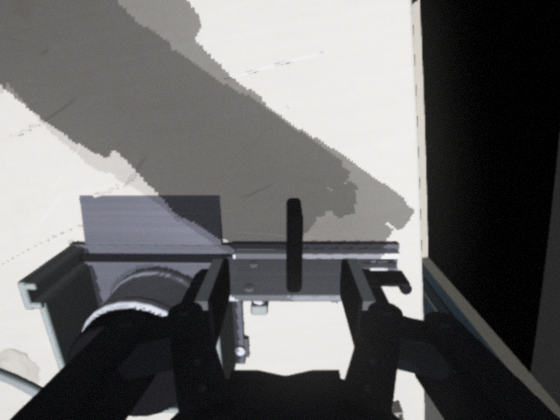

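The lug top runs from (294,200) to (294,290), about 5 mm further towards +y than predicted. I correct for that, descend and grip.

```bash
python3 -m pendant '[{"rx":0,"ry":0,"rz":0,"dx":-2,"dy":5.5,"dz":-10,"jaw":0.35},{"rx":0,"ry":0,"rz":0,"dx":-2,"dy":5.5,"dz":-30,"jaw":0.35},{"rx":0,"ry":0,"rz":0,"dx":-2,"dy":5.5,"dz":-50,"jaw":0.35},{"rx":0,"ry":0,"rz":0,"dx":-2,"dy":5.5,"dz":-66,"jaw":0.35},{"rx":0,"ry":0,"rz":0,"dx":-2,"dy":5.5,"dz":-74,"jaw":0.35},{"rx":0,"ry":0,"rz":0,"dx":-2,"dy":5.5,"dz":-74,"jaw":0.35}]' 40
python3 -m pendant '[{"rx":0,"ry":0,"rz":0,"dx":0,"dy":0,"dz":0,"jaw":0.6},{"rx":0,"ry":0,"rz":0,"dx":0,"dy":0,"dz":0,"jaw":0.75},{"rx":0,"ry":0,"rz":0,"dx":0,"dy":0,"dz":0,"jaw":0.85},{"rx":0,"ry":0,"rz":0,"dx":0,"dy":0,"dz":0,"jaw":0.95},{"rx":0,"ry":0,"rz":0,"dx":0,"dy":0,"dz":0,"jaw":0.95},{"rx":0,"ry":0,"rz":0,"dx":0,"dy":0,"dz":0,"jaw":0.95},{"rx":0,"ry":0,"rz":0,"dx":0,"dy":0,"dz":0,"jaw":0.95}]' 40
```

```text
t: 9.13
tool_pos: [0.5562, 0.4002, 0.1926]
ee_rot: [-3.139, -0.002, 2.972]
force: [-0.6, 0.2, 0.3]
finger_gap: 0.0557
grasp_force: 0.0
t: 9.72
tool_pos: [0.5568, 0.401, 0.1956]
ee_rot: [3.141, 0.001, 2.973]
force: [-0.6, -0.3, 5.5]
finger_gap: 0.0095
grasp_force: 43.2
```

```bash
python3 -m pendant '[{"rx":0,"ry":0,"rz":0,"dx":-0.7,"dy":-4,"dz":0,"jaw":0.95},{"rx":0,"ry":0,"rz":0,"dx":-1.7,"dy":-10,"dz":0,"jaw":0.95},{"rx":0,"ry":0,"rz":0,"dx":-3.1,"dy":-18,"dz":0,"jaw":0.95},{"rx":0,"ry":0,"rz":0,"dx":-4.5,"dy":-26,"dz":0,"jaw":0.95},{"rx":0,"ry":0,"rz":0,"dx":-5.8,"dy":-34,"dz":0,"jaw":0.95},{"rx":0,"ry":0,"rz":0,"dx":-7.2,"dy":-42,"dz":0,"jaw":0.95},{"rx":0,"ry":0,"rz":0,"dx":-8.6,"dy":-50,"dz":0,"jaw":0.95},{"rx":0,"ry":0,"rz":0,"dx":-10,"dy":-58,"dz":0,"jaw":0.95},{"rx":0,"ry":0,"rz":0,"dx":-11.3,"dy":-66,"dz":0,"jaw":0.95},{"rx":0,"ry":0,"rz":0,"dx":-12.7,"dy":-74,"dz":0,"jaw":0.95},{"rx":0,"ry":0,"rz":0,"dx":-14.1,"dy":-82,"dz":0,"jaw":0.95},{"rx":0,"ry":0,"rz":0,"dx":-15,"dy":-87,"dz":0,"jaw":0.95},{"rx":0,"ry":0,"rz":0,"dx":-15.5,"dy":-90,"dz":0,"jaw":0.95},{"rx":0,"ry":0,"rz":0,"dx":-15.5,"dy":-90,"dz":0,"jaw":0.95}]' 40
```

```text
t: 10.88
tool_pos: [0.5413, 0.3102, 0.1956]
ee_rot: [3.141, 0.001, 2.972]
force: [-1.1, -0.8, 6.7]
finger_gap: 0.0095
grasp_force: 43.4
```

```bash
python3 -m pendant '[{"rx":0,"ry":0,"rz":0,"dx":-0.5,"dy":-3,"dz":0,"jaw":0.95},{"rx":0,"ry":0,"rz":0,"dx":-1,"dy":-6,"dz":0,"jaw":0.95},{"rx":0,"ry":0,"rz":0,"dx":-1.5,"dy":-9,"dz":0,"jaw":0.95},{"rx":0,"ry":0,"rz":0,"dx":-2.1,"dy":-12,"dz":0,"jaw":0.95},{"rx":0,"ry":0,"rz":0,"dx":-2.6,"dy":-15,"dz":0,"jaw":0.95},{"rx":0,"ry":0,"rz":0,"dx":-3,"dy":-17.5,"dz":0,"jaw":0.95},{"rx":0,"ry":0,"rz":0,"dx":-3.4,"dy":-19.5,"dz":0,"jaw":0.95},{"rx":0,"ry":0,"rz":0,"dx":-3.6,"dy":-21,"dz":0,"jaw":0.95},{"rx":0,"ry":0,"rz":0,"dx":-3.7,"dy":-21.5,"dz":0,"jaw":0.95},{"rx":0,"ry":0,"rz":0,"dx":-3.7,"dy":-21.5,"dz":0,"jaw":0.95}]' 40; python3 -c "
from h import *
print(get_obs()['force'],get_obs()['tool_pos'])"
```

```text
t: 11.72
tool_pos: [0.5377, 0.2899, 0.1956]
ee_rot: [3.139, 0.002, 2.973]
force: [1.1, 5.3, 5.3]
finger_gap: 0.0096
grasp_force: 43.0
[1.09889509 5.34475868 5.27908494] [0.53770125 0.28986593 0.19557229]
```

```bash
python3 -m pendant '[{"rx":0,"ry":0,"rz":0,"dx":-0.2,"dy":-1,"dz":0,"jaw":0.95},{"rx":0,"ry":0,"rz":0,"dx":-0.3,"dy":-2,"dz":0,"jaw":0.95},{"rx":0,"ry":0,"rz":0,"dx":-0.3,"dy":-2,"dz":0,"jaw":0.95},{"rx":0,"ry":0,"rz":0,"dx":-0.3,"dy":-2,"dz":0,"jaw":0.95}]' 40
```

```text
t: 12.05
tool_pos: [0.5375, 0.2892, 0.1956]
ee_rot: [3.136, 0.002, 2.974]
force: [5.5, 15.4, -0.8]
finger_gap: 0.0093
grasp_force: 42.0
```

The gate is against its stop: the force rose sharply with little motion. I relax, release and withdraw outward and up.

```bash
python3 -m pendant '[{"rx":0,"ry":0,"rz":0,"dx":0.3,"dy":1.5,"dz":0,"jaw":0.95},{"rx":0,"ry":0,"rz":0,"dx":0.3,"dy":1.5,"dz":0,"jaw":0.7},{"rx":0,"ry":0,"rz":0,"dx":0.3,"dy":1.5,"dz":0,"jaw":0.5},{"rx":0,"ry":0,"rz":0,"dx":0.3,"dy":1.5,"dz":0,"jaw":0.4},{"rx":0,"ry":0,"rz":0,"dx":0.3,"dy":1.5,"dz":0,"jaw":0.4},{"rx":0,"ry":0,"rz":0,"dx":0.3,"dy":1.5,"dz":15,"jaw":0.4},{"rx":0,"ry":0,"rz":0,"dx":0.3,"dy":1.5,"dz":45,"jaw":0.4},{"rx":0,"ry":0,"rz":0,"dx":0.3,"dy":1.5,"dz":80,"jaw":0.4},{"rx":0,"ry":0,"rz":0,"dx":-30,"dy":6,"dz":110,"jaw":0.4},{"rx":0,"ry":0,"rz":0,"dx":-60,"dy":12,"dz":130,"jaw":0.4},{"rx":0,"ry":0,"rz":0,"dx":-90,"dy":17,"dz":140,"jaw":0.4},{"rx":0,"ry":0,"rz":0,"dx":-120,"dy":22,"dz":150,"jaw":0.4},{"rx":0,"ry":0,"rz":0,"dx":-140,"dy":25,"dz":150,"jaw":0.4},{"rx":0,"ry":0,"rz":0,"dx":-140,"dy":25,"dz":150,"jaw":0.4}]' 40
python3 - <<'E'
from h import *
a,p=snap('top','t7.png');b,q=snap('scene','s7.png')
A=cv2.resize(a[145:235,150:260,::-1],(400,327),interpolation=cv2.INTER_CUBIC);B=cv2.resize(b[130:220,170:280,::-1],(400,327),interpolation=cv2.INTER_CUBIC)
cv2.imwrite('pics/c7.png',np.hstack([A,B]))
print(a.shape,[cv2.absdiff(a,cv2.imread('pics/top.png')[:,:,::-1])[200:275,x0:x1].mean().round(1) for x0,x1 in((305,345),(345,385),(385,480))])
E
```

```text
t: 13.22
tool_pos: [0.3939, 0.3133, 0.3456]
ee_rot: [3.141, -0.001, 2.976]
force: [-0.7, -0.4, -0.1]
finger_gap: 0.0513
grasp_force: 0.0
(420, 560, 3) [np.float64(2.0), np.float64(2.1), np.float64(2.1)]
```

View pics/c7.png

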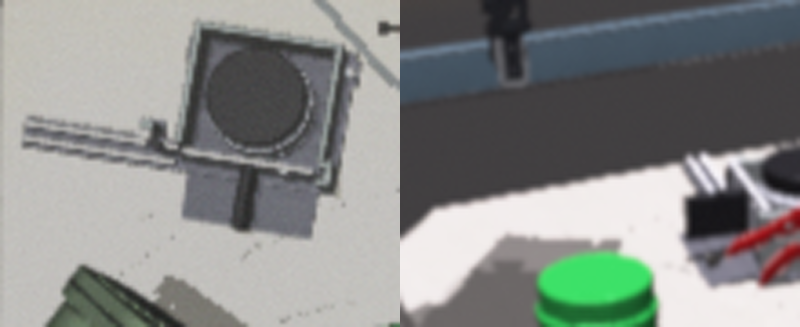

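The canister stands in the dock at left-crop (260,97), and the gate is shut with its lug at (245,200). The bystanders are unchanged. One numeric check of the gate travel follows.

```bash
python3 - <<'E'
from h import *
im=cv2.imread('pics/t7.png');im0=cv2.imread('pics/top.png'); p=camera_params('top')
u=np.array([.9856,-.1692]);v=np.array([.1692,.9856]);s=np.array([.634,.2735])
def lug(im,x,r0,r1):
  out=[]
  for r in range(r0,r1):
    g=120-im[r,x:x+14].mean(1).clip(0,120) if 0 else (lambda h:(np.median(h)-h-25).clip(0))(im[r,x:x+14].mean(1).astype(float))
    c=x+(g*np.arange(14)).sum()/g.sum(); w=onz(p,(c,r),.058)[:2]-s; out.append((w@v*1000).round(1))
  return out
a=lug(im0,173,189,200);b=lug(im,210,195,206);print(a,b,np.median(a)-np.median(b))
w=onz(p,(150+260/3.636-.5,145+97/3.636-.5),.076)[:2]-s;print('can',w@u,w@v)
E
```

```text
[np.float64(107.8), np.float64(108.3), np.float64(108.7), np.float64(108.5), np.float64(108.7), np.float64(108.9), np.float64(108.9), np.float64(108.9), np.float64(108.6), np.float64(108.0), np.float64(108.6)] [np.float64(-4.2), np.float64(-3.4), np.float64(-3.2), np.float64(-2.7), np.float64(-2.6), np.float64(-3.2), np.float64(-3.7), np.float64(-3.2), np.float64(-3.8), np.float64(-4.1), np.float64(-4.5)] 112.0
can -0.0036027391268292916 -0.002441033587334633
```

The gate travelled 112 mm after release, inside the 111–114 mm latched band, and the canister is seated.

```bash
python3 -c "
from workcell import hand_in
print(hand_in())"
```

```text
the job is handed in; nothing more can be done
None
```

The job is handed in: the canister stands upright on the dock floor, within about 4 mm of its seat, the gate is latched shut behind it (112 mm measured in the last picture, robot clear), and the bystanders look untouched; the robot clock read about 13 s.

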